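Load a door backplate into the drilling jig

ROBOT

A 6-joint arm with a two-finger parallel gripper is mounted at the origin on a cart in front of the work surface, level with it; the furniture and walls round the work are solid. World frame = base frame: x ahead of the robot, y to its left, z up, the work surface at z = 0. Lengths are in m, angles in degrees, forces in N, time in s.
With the tool pointing down it reaches from about 0.3 to 0.875 m from the base axis. Payload 4.2 kg.
Tool frame: the origin (TCP) lies midway between the tips of the shut fingers; the grasp point (between the pads) lies 19 mm behind it (manip.grip_depth is the z of the grasp point in the tool frame, in m); z points along the fingers, y is the line along which they close (so a half turn about z gives the same grasp; the last joint's range is limited). The gripper opens to 85 mm and grips with 20 to 120 N. Pads are 22 mm wide; open, the fingers measure 114 mm over their backs; the gripper's body (76 mm by 85 mm) begins 54 mm behind the grasp point. The pads swing forward as they close: fully open they stand 13 mm farther back than shut.
Start: joints at [76.031, 18.312, 89.639, -0, 72.044, -1.146], TCP at [0.128, 0.561, 0.231] pointing down, gripper open.
Joint ranges: [-177.97, 177.97], [-48.28, 115.42], [12.27, 149.76], [-77.06, 257.06], [2.81, 150.46], [-146.56, 146.56]. Speed limits (degrees/s): [147.25, 147.25, 180, 180, 180, 180].

INTERFACE

Orientations are given as a 3x3 rotation matrix whose columns are the frame's x, y, z axes.
In Python, from cell import manip, capture, camera_params gives the robot as it stands.
- The arm moves only by the tool carry_out, never from a script. Its argument "rows" is one flat list of numbers, 6 for each row, row after row: the shift along the tool's x, y, z in m, then the turn, a rotation vector about the tool's x, y, z in rad. In form: [tx, ty, tz, rx, ry, rz, tx, ty, tz, rx, ry, rz, ...]. A call has exactly 5 rows; each row shifts and turns the commanded pose from where the row before left it, along the tool's axes as they then stand; what a row does not reach is not made up. A row lasts 1/10 s, in which the tool goes at most 50 mm and 8.59 degrees, less where a joint would pass 70% of its speed; a pose out of reach is approached as far as the arm can. A call with a gripper value outside its range is refused whole. "claw" is the opening, from -1 (shut) to 1 (fully open), set as the call begins (left out, the last holds). The fingers move at their own pace and stop on an object; "squeeze" is the grip in N (left out, the last holds). Time passes only in rows, so rows that do not move let the fingers close, or fill a call up. It gives the time, the measured TCP pose, the force, the opening and the grip force at its end, in the units of the state.
- manip.sense(): the state, without advancing time (a new reading comes with each control period).
- capture(name): name is "scene" or "side" or "wrist"; returns the picture (400x640x3 uint8, red, green, blue); there is no depth.
- camera_params(name): a dict with "camera_matrix" (3x3 intrinsics, pixels), "cam_to_world" (4x4, takes a point from camera to world coordinates). Camera axes: x right, y down, z forward; pixel columns grow to the right and rows downward; lengths in m; the calibration is good to about 2 mm. The wrist camera is an equidistant fisheye: a pixel r from the principal point sees the ray r / f radians off the axis. A picture is of the moment at which its call begins: read the wrist's pose just before it. camera_params takes no time and is no camera call; for the wrist camera it gives the pose at the moment of the call.
- manip.close_job(): hands the job in; it is judged then, once.
The state is a dict: "clock": time; "joint_positions": joint angles; "qd": joint speeds; "tau": joint torques, N m; "position": TCP position; "ee_rot": TCP orientation; "ft_force": force on the tool from outside, world axes, zero at the start; "moment": the same for the moment, N m; "opening": finger opening in m; "gripper_force": force on a finger pad.
Only numpy, scipy, OpenCV 4.12 (cv2) and the standard library are available. Lean on these libraries where they do the work, as an engineer would, in place of code of your own. Each camera call takes 0.05 s, during which the arm holds its last target. There are 200 camera calls.

TASK

Load the drilling jig on the bench: swing its dog aside, put the door backplate whose two holes match the jig's pins over them and push it down until it sits flush on the jig, lift-out pads and all, then swing the dog fully back over its end to hold it. Leave everything else on the bench where it is.

Things in the scene. Friction and masses are not known exactly. Their poses are not given: they have to be found in the camera images.
- backplate_long: bright steel door backplate lying flat, 44 (x) x 160 (y) x 8 mm, 0.3 kg; origin at the centre of its underside. Holes on its centreline 92 mm apart: round 20 mm hole at y = +46 mm, and lock-cylinder profile hole (18.4 mm round, with 11.5 mm wide slot towards -y, 33 mm long in all) with its round centre at y = -46 mm. Matches the jig; grip across the plain middle.
- backplate_long_round_hole (a point): centre of the 20 mm round hole of backplate_long, at its underside.
- backplate_long_profile_hole (a point): centre of the round part of the profile hole of backplate_long, at its underside.
- backplate_short: bright steel door backplate lying flat, 44 (x) x 160 (y) x 8 mm, 0.3 kg; origin at the centre of its underside. Holes on its centreline 72 mm apart: round 20 mm hole at y = +46 mm, and lock-cylinder profile hole (18.4 mm round, with 11.5 mm wide slot towards -y, 33 mm long in all) with its round centre at y = -26 mm. Does not fit the jig; bystander.
- jig_seat (a point): centre of the drilling jig's seat: flat top, 18 mm over the bench, of a grey base 74 x 222 mm bolted down; y along the jig towards its dog, x across. A seated plate has the same axes and its underside at this height. Two bullet-nosed pins stand 21 mm above the seat (top 8 mm tapered). The jig lies beyond the plates.
- jig_round_pin (a point): foot of the 18 mm round pin, at seat height, y = +46 mm from the seat's centre; it takes the round hole.
- jig_profile_pin (a point): foot of the profile pin (16 mm round, with an 8 mm wide, 12 mm high web towards -y), at seat height, y = -46 mm; it takes the profile hole.
- lift_out (a joint): bare metal lift-out pads round the pins, under the plate's place, m: 0 = raised, tops 9 mm above the seat; 0.009 = pushed down level with the seat (rigid stop). Stiff: they stay where they are left, carry a plate's weight, and take some 6 to 10 N to push down.
- dog (a joint): swing dog at the jig's +y end, rad: 0 = closed at its stop, arm pointing along the jig's -y, over a seated plate's end; opens clockwise from above, 1.57 = along -x, clear; stop 1.75. Stays where left (3 N at the knob). Arm 18 mm wide, 8 mm thick, reaches 38 mm from its pivot; underside 10 mm above the seat, so it passes 2 mm over a plate that is fully down and hits one that is not.
- dog_pivot (a point): pivot of the dog, on its axis at the arm's underside, y = +98 mm from the seat's centre; axes as the jig's. A bolt head stands 13 mm above it.
- dog_knob (a point): centre of the top of the dog's upright black knob (13 mm thick, 26 mm high above the arm), 28 mm from the pivot axis.
- cylinder_c: brass lock cylinder lying flat beside one backplate, 33 x 62 x 17 mm; origin at the centre of its underside, y along it. Bystander.
- cylinder_b: nickel lock cylinder lying flat beside the other backplate, 33 x 62 x 17 mm; origin and axes alike. Bystander.
- oil_bottle: oil bottle with a spout, 45 mm wide, 133 mm high, standing left behind the jig; origin at the centre of its underside. Bystander.
- tape_measure: yellow pocket tape measure, 33 x 70 x 60 mm, standing right of the jig; origin at the centre of its underside. Bystander.

How it is judged:
By the outcome, as a careful person would: the job done as asked, in the order asked, and still so for the second after the job is handed in, with the robot touching nothing.
It also fails if it takes over 72 s, if anything falls off the work surface, if the arm or the gripper's body presses on something with over 40 N, if the wrist force passes 120 N, or if a joint passes its speed limit or range.

## Working session

There is one attempt and no reset: what is moved stays moved. The work goes in short steps, Python scripts to look and compute and a tool call to move; the robot and the scene stay as the last step left them, time stands still between calls to the robot, and variables do not carry over. Pictures are saved under pics/ and viewed, at most 13 in all, crops included, and the job is handed in when it is done.

Besides the shell and the picture viewer there is one more tool, called after ">>>" as a command line: name --argument value ..., lists and objects as JSON in quotes. carry_out: Moves the arm, as the interface text tells. Its arguments: {"type":"object","properties":{"rows":{"type":"array","items":{"type":"number"}},"claw":{"type":"number"},"squeeze":{"type":"number"}},"required":["rows"]}

```bash
mkdir -p pics; ls; python3 - <<'E'
from cell import manip, capture, camera_params
import cv2,numpy as np
s=manip.sense();print(s['clock'],s['position'],np.round(s['ee_rot'],3),s['opening'])
for n in("scene","side","wrist"):
    p=camera_params(n);print(n,np.round(p['camera_matrix'],1).tolist(),np.round(p['cam_to_world'],3).tolist())
    cv2.imwrite(f'pics/{n}0.png',capture(n)[:,:,::-1])
E
```

```text
pics
0.0 [0.1274785  0.56019009 0.23046656] [[-0.975  0.222 -0.   ]
 [ 0.222  0.975 -0.002]
 [ 0.    -0.002 -1.   ]] 0.08546927287862016
scene [[377.1, 0.0, 311.6], [0.0, 377.1, 199.2], [0.0, 0.0, 1.0]] [[0.64, -0.493, 0.589, 0.051], [-0.769, -0.415, 0.487, -0.467], [0.004, -0.765, -0.644, 0.633], [0.0, 0.0, 0.0, 1.0]]
side [[375.1, 0.0, 319.1], [0.0, 375.1, 204.6], [0.0, 0.0, 1.0]] [[1.0, -0.011, -0.02, 0.566], [0.007, -0.67, 0.742, -0.779], [-0.021, -0.742, -0.67, 0.726], [0.0, 0.0, 0.0, 1.0]]
wrist [[309.7, 0.0, 313.3], [0.0, 309.7, 201.9], [0.0, 0.0, 1.0]] [[0.222, 0.936, 0.274, 0.057], [0.975, -0.212, -0.065, 0.576], [-0.002, 0.282, -0.959, 0.373], [0.0, 0.0, 0.0, 1.0]]
```

View pics/scene0.png

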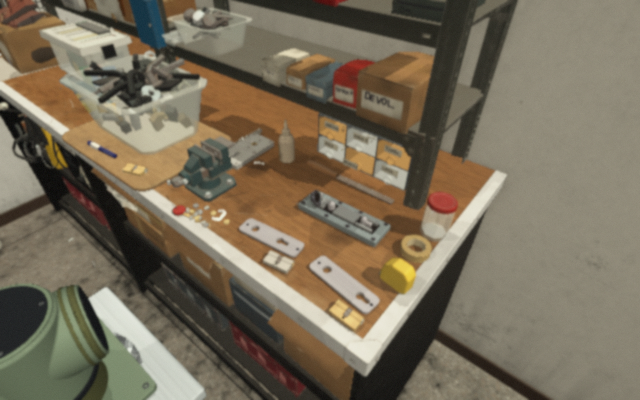

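View pics/wrist0.png

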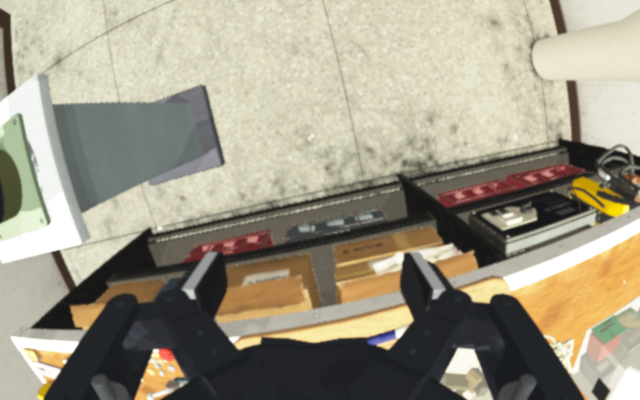

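The scene picture shows two plates (270,237 and 343,283), the jig at about (343,217), the tape measure at (398,275) and the bottle at (287,142). The wrist picture shows only the floor and the bench edge. Next I'll look at the side view and an enlarged crop.

View pics/side0.png

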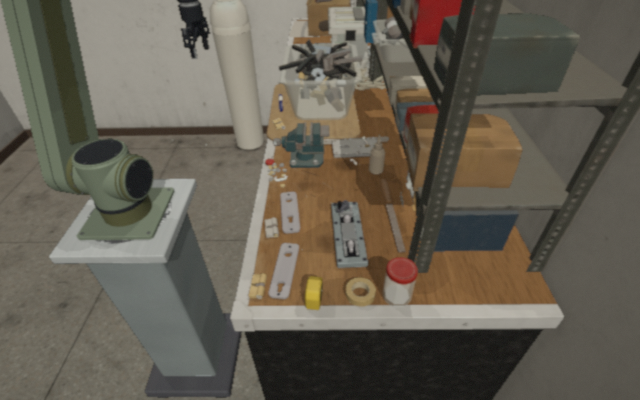

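The side view shows the plates at (290,212) and (284,270), and the jig from (343,203) to (352,266). The dog is at the far end, near (345,205). The shelf upright stands at (440,200).

```bash
cat > h.py <<'E'
import numpy as np,cv2
from cell import manip,capture,camera_params
def w(name,uv,z,p=None):
    p=p or camera_params(name);K=np.array(p['camera_matrix']);T=np.array(p['cam_to_world'])
    a=(np.array(uv,float)-K[:2,2])/[K[0,0],K[1,1]]
    if name=='wrist':
        r=np.linalg.norm(a);d=np.r_[a/max(r,1e-9)*np.sin(r),np.cos(r)]
    else: d=np.r_[a,1]
    d=T[:3,:3]@d;o=T[:3,3];return o+d*(z-o[2])/d[2]
def px(name,X,p=None):
    p=p or camera_params(name);K=np.array(p['camera_matrix']);T=np.array(p['cam_to_world'])
    c=T[:3,:3].T@(np.array(X,float)-T[:3,3])
    if name=='wrist':
        r=np.hypot(c[0],c[1]);a=c[:2]/max(r,1e-9)*np.arctan2(r,c[2])
    else:a=c[:2]/c[2]
    return K[:2,2]+a*K[0,0]
E
python3 - <<'E'
from h import *
for l,n,uv,z in [('pA','side',(290,212),.008),('pB','side',(284,270),.008),('pA','scene',(271,237),.008),('pB','scene',(343,283),.008),('jig','side',(347,235),.018),('jfar','side',(343,203),.018),('jnear','side',(352,266),.018),('jig','scene',(343,217),.018),('tape','scene',(398,275),.03),('bottle','side',(377,172),0),('post','side',(415,270),0),('post','scene',(415,205),0),('jar','side',(400,300),0),('bench corner','side',(555,315),0),('benchedge','side',(250,305),0)]:
    print(l,n,np.round(w(n,uv,z),3))
i=cv2.imread('pics/side0.png')[175:310,245:425];cv2.imwrite('pics/sc.png',cv2.resize(i,(800,600),interpolation=cv2.INTER_CUBIC))
E
```

```text
pA side [ 0.464 -0.014  0.008]
pB side [ 0.463 -0.217  0.008]
pA scene [ 0.459 -0.009  0.008]
pB scene [ 0.46  -0.213  0.008]
jig side [ 0.618 -0.113  0.018]
jfar side [0.613 0.011 0.018]
jnear side [ 0.625 -0.214  0.018]
jig scene [ 0.611 -0.102  0.018]
tape scene [ 0.532 -0.294  0.03 ]
bottle side [0.728 0.177 0.   ]
post side [ 0.777 -0.214 -0.   ]
post scene [ 0.782 -0.206  0.   ]
jar side [ 0.729 -0.297  0.   ]
bench corner side [ 1.054 -0.337  0.   ]
benchedge side [ 0.393 -0.308 -0.   ]
```

View pics/sc.png

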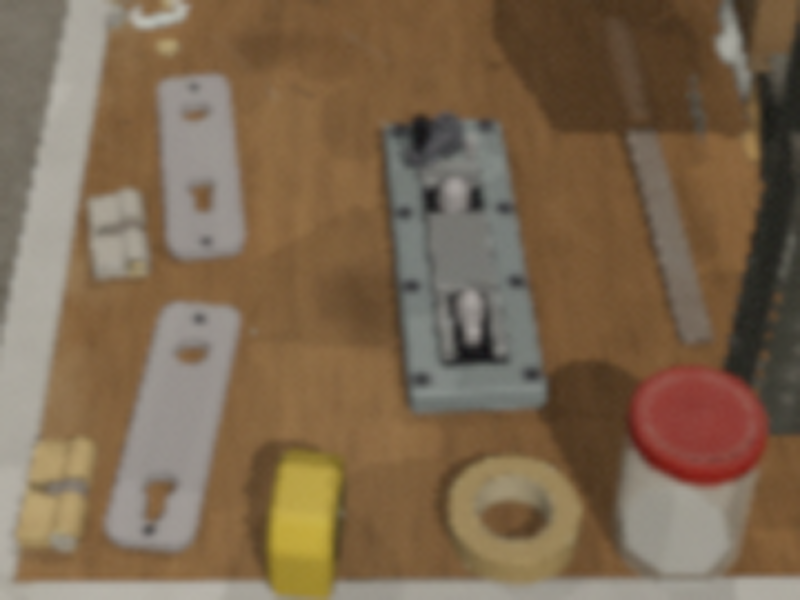

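Plate B (crop 175,430) is long: its holes are far apart, at (192,352) and (158,495). Plate A (crop 200,165) is the short one. The dog knob is dark, near crop (425,135). I'll move over the area for a wrist view.

```bash
cat >> h.py <<'E'
from scipy.spatial.transform import Rotation as Ro
def Rdown(a):  # tool down, tool y at world angle a deg
    a=np.radians(a);y=np.array([np.cos(a),np.sin(a),0]);z=np.array([0,0,-1.]);return np.c_[np.cross(y,z),y,z]
def plan(pts,s=None,n5=True):  # pts: (pos, yaw of tool y deg, rows)
    s=s or manip.sense();p=np.array(s['position']);R=np.array(s['ee_rot']);out=[]
    for P,a,n in pts:
        rv=Ro.from_matrix(R.T@Rdown(a)).as_rotvec()/n;d=(np.array(P)-p)/n
        for k in range(n):
            out.append(np.r_[R.T@d,rv]);R=R@Ro.from_rotvec(rv).as_matrix()
        p=np.array(P)
    for i,o in enumerate(out):
        print(('\n' if i%5==0 else '')+', '.join('%g'%x for x in np.round(o,4)),end=', ')
    print()
def st():
    s=manip.sense();R=np.array(s['ee_rot']);print(round(s['clock'],2),np.round(s['position'],4),'yaw',np.round(np.degrees(np.arctan2(R[1,1],R[0,1])),2),'tilt',np.round(R[:2,2],4),'F',np.round(s['ft_force'],1),'op',round(s['opening'],4),'g',np.round(s['gripper_force'],1));return s
E
python3 - <<'E'
from h import *
plan([((0.53,-0.11,0.30),0,16),((0.53,-0.11,0.30),0,4)])
E
```

```text
-0.0338, -0.0353, -0.0043, -0.0001, 0.0001, 0.0842, -0.0367, -0.0323, -0.0043, -0.0001, 0.0001, 0.0842, -0.0393, -0.0291, -0.0043, -0.0001, 0.0001, 0.0842, -0.0416, -0.0257, -0.0043, -0.0001, 0.0001, 0.0842, -0.0436, -0.0221, -0.0043, -0.0001, 0.0001, 0.0842, 
-0.0453, -0.0184, -0.0043, -0.0001, 0.0001, 0.0842, -0.0467, -0.0145, -0.0043, -0.0001, 0.0001, 0.0842, -0.0477, -0.0105, -0.0043, -0.0001, 0.0001, 0.0842, -0.0484, -0.0065, -0.0043, -0.0001, 0.0001, 0.0842, -0.0488, -0.0024, -0.0043, -0.0001, 0.0001, 0.0842, 
-0.0488, 0.0017, -0.0043, -0.0001, 0.0001, 0.0842, -0.0485, 0.0058, -0.0043, -0.0001, 0.0001, 0.0842, -0.0479, 0.0099, -0.0043, -0.0001, 0.0001, 0.0842, -0.0469, 0.0139, -0.0043, -0.0001, 0.0001, 0.0842, -0.0455, 0.0178, -0.0043, -0.0001, 0.0001, 0.0842, 
-0.0439, 0.0215, -0.0043, -0.0001, 0.0001, 0.0842, 0, 0, 0, 0, -0, -0, 0, 0, 0, 0, -0, -0, 0, 0, 0, 0, -0, -0, 0, 0, 0, 0, -0, -0,
```

>>> carry_out --rows '[-0.034, -0.035, -0.009, 0, 0, 0.084, -0.037, -0.032, -0.009, 0, 0, 0.084, -0.039, -0.029, -0.009, 0, 0, 0.084, -0.042, -0.026, -0.006, 0, 0, 0.084, -0.044, -0.022, -0.006, 0, 0, 0.084]'

```text
clock: 0.65
position: [0.255, 0.3494, 0.2705]
ee_rot: [[-0.798, 0.602, 0.0], [0.602, 0.798, -0.0], [-0.0, 0.0, -1.0]]
ft_force: [1.7, -0.8, 0.7]
opening: 0.0855
gripper_force: 0.0
```

>>> carry_out --rows '[-0.045, -0.018, -0.003, 0, 0, 0.084, -0.047, -0.014, -0.003, 0, 0, 0.084, -0.048, -0.01, -0.003, 0, 0, 0.084, -0.048, -0.006, -0.003, 0, 0, 0.084, -0.049, -0.002, -0.003, 0, 0, 0.084]'

```text
clock: 1.15
position: [0.3827, 0.1415, 0.2855]
ee_rot: [[-0.483, 0.876, 0.0], [0.876, 0.483, 0.0], [0.0, 0.001, -1.0]]
ft_force: [1.2, 0.8, 0.7]
opening: 0.0853
gripper_force: 0.0
```

>>> carry_out --rows '[-0.049, 0.002, -0.003, 0, 0, 0.084, -0.048, 0.006, -0.003, 0, 0, 0.084, -0.048, 0.01, -0.003, 0, 0, 0.084, -0.047, 0.014, -0.003, 0, 0, 0.084, -0.045, 0.018, -0.003, 0, 0, 0.084]'

```text
clock: 1.65
position: [0.5097, -0.067, 0.3002]
ee_rot: [[-0.083, 0.997, -0.0], [0.997, 0.083, 0.0], [0.0, -0.0, -1.0]]
ft_force: [1.7, 0.9, 0.9]
opening: 0.0852
gripper_force: 0.0
```

>>> carry_out --rows '[-0.044, 0.021, -0.003, 0, 0, 0.084, 0, 0, 0, 0, 0, 0, 0, 0, 0, 0, 0, 0, 0, 0, 0, 0, 0, 0, 0, 0, 0, 0, 0, 0]'

```text
clock: 2.15
position: [0.5333, -0.1057, 0.3035]
ee_rot: [[-0.005, 1.0, -0.0], [1.0, 0.005, 0.0], [0.0, -0.0, -1.0]]
ft_force: [0.8, 0.2, 0.2]
opening: 0.0853
gripper_force: 0.0
```

```bash
python3 - <<'E'
from h import *
st();p=camera_params('wrist');im=capture('wrist');cv2.imwrite('pics/w1.png',im[:,:,::-1])
import json;json.dump({k:np.array(v).tolist() for k,v in p.items()},open('w1.json','w'))
cv2.imwrite('pics/w1c.png',cv2.resize(im[:,:,::-1][0:375,70:570],(800,600),interpolation=cv2.INTER_CUBIC))
E
```

```text
2.15 [ 0.5333 -0.1057  0.3035] yaw 0.28 tilt [-0.0001  0.0004] F [0.8 0.2 0.2] op 0.0853 g 0.0
```

View pics/w1c.png

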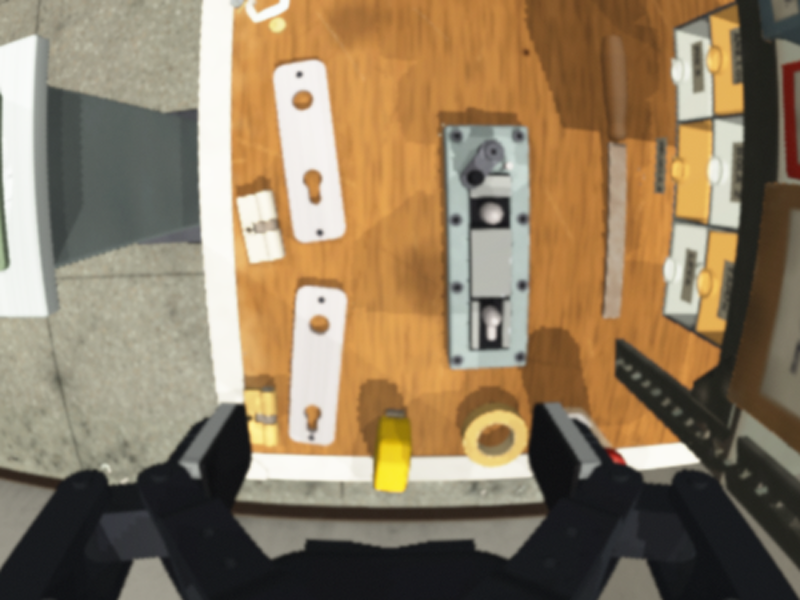

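The wrist crop shows the following:
- **Long plate:** round hole at (319,323), profile hole at (312,411).
- **Short plate:** at (310,150).
- **Jig:** round pin at (491,213), profile pin at (491,320).
- **Dog:** pivot at (491,152), knob at (475,178), so it is about 30° open.

Next I'll measure these accurately in rectified views.

```bash
cat >> h.py <<'E'
import json
def ortho(im,p,x0,x1,y0,y1,z,mm=0.5):
    # rows: x decreasing?? -> image col = y decreasing (right = -y), row = x decreasing (up = +x)
    xs=np.arange(x1,x0,-mm/1000);ys=np.arange(y1,y0,-mm/1000)
    K=np.array(p['camera_matrix']);T=np.array(p['cam_to_world'])
    X,Y=np.meshgrid(xs,ys,indexing='ij');P=np.stack([X,Y,0*X+z],-1)-T[:3,3];c=P@T[:3,:3]
    r=np.hypot(c[...,0],c[...,1]);th=np.arctan2(r,c[...,2])/r*K[0,0]
    return cv2.remap(im,(K[0,2]+c[...,0]*th).astype(np.float32),(K[1,2]+c[...,1]*th).astype(np.float32),cv2.INTER_CUBIC)
def o2w(uv,x1,y1,mm=0.5): return np.array([x1-uv[1]*mm/1000,y1-uv[0]*mm/1000])
E
python3 - <<'E'
from h import *
p=json.load(open('w1.json'));im=cv2.imread('pics/w1.png')
o=ortho(im,p,.40,.53,-.32,-.10,.008)
hsv=cv2.cvtColor(o,cv2.COLOR_BGR2HSV)
m=((hsv[...,1]<45)&(hsv[...,2]>170)).astype(np.uint8)
n,l,s,c=cv2.connectedComponentsWithStats(m)
for i in range(1,n):
    if s[i,4]>15000:
        cs,h=cv2.findContours((l==i).astype(np.uint8),cv2.RETR_CCOMP,cv2.CHAIN_APPROX_NONE)
        for k,cc in enumerate(cs):
            if cv2.contourArea(cc)>100:
                r=cv2.minAreaRect(cc);print(h[0][k][3],o2w(r[0],.53,-.10),np.array(r[1])*.5,r[2],cv2.contourArea(cc)*.25)
j=ortho(im,p,.55,.69,-.25,.05,.018)
# gray-blue base mask
hs=cv2.cvtColor(j,cv2.COLOR_BGR2HSV);m=(hs[...,0]>70)&(hs[...,0]<130)&(hs[...,2]>80);m=cv2.morphologyEx(m.astype(np.uint8),cv2.MORPH_CLOSE,np.ones((15,15)))
cs,_=cv2.findContours(m,cv2.RETR_EXTERNAL,cv2.CHAIN_APPROX_NONE);cc=max(cs,key=cv2.contourArea);r=cv2.minAreaRect(cc)
print('jig',o2w(r[0],.69,.05),np.array(r[1])*.5,r[2])
cv2.drawContours(j,[cv2.boxPoints(r).astype(int)],0,(0,0,255),1)
v=np.full((540,600,3),0,np.uint8);v[:280,:600]=j;v[280:540,:440]=o
cv2.imwrite('pics/o1.png',v)
E
```

```text
-1 [ 0.46163543 -0.21052598] [162.4821167   46.58589935] 6.599916934967041 7248.375
0 [ 0.45675 -0.2675 ] [42.  17.5] 0.0 452.0
0 [ 0.469875 -0.141625] [6.01040745 5.65685368] 45.0 27.375
0 [ 0.46712499 -0.16462501] [19.79898834 19.44543457] 45.0 303.625
jig [ 0.61930994 -0.09306018] [ 70.90515137 216.30203247] 87.29512786865234
```

View pics/o1.png

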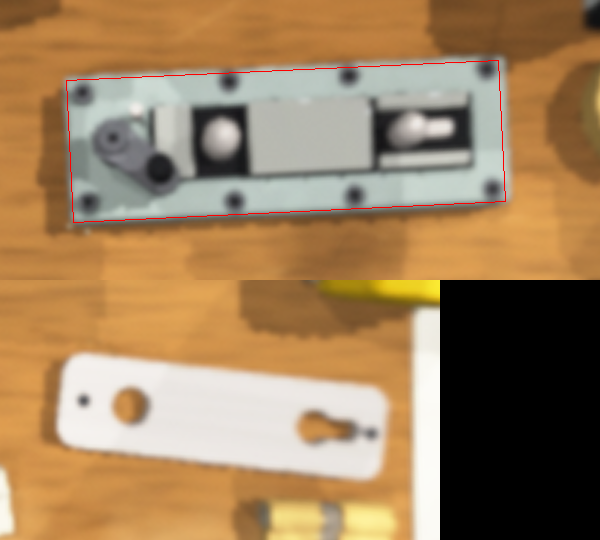

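The rectified picture gives these readings:
- **Long plate:** centre (0.4616,-0.2105), yaw -6.6°. Its hole positions agree with the sizes given.
- **Jig:** yaw about +2.7°. The base reaches farther at the dog end, so I use the pins and pivot as references. The pivot is at about (113,138), the knob top at (160,168), and the pins at (222,135) and (405,130).

```bash
python3 - <<'E'
from h import *
p=json.load(open('w1.json'))
def f(col,row,z):
    a=o2w((col,row),.69,.05);return w('wrist',px('wrist',[*a,.018],p),z,p)
print(np.array(p['cam_to_world'])[:3,3])
for n,c,r,z in[('piv',113,138,.041),('knob',160,168,.062),('rp',222,135,.037),('pp',402,130,.037)]:print(n,np.round(f(c,r,z),4))
k=f(160,168,.062)
plan([((k[0],k[1],.12),-38,6),((k[0],k[1],.042),-38,4)])
print(manip.sense()['joint_positions'])
E
```

```text
[ 0.53254829 -0.03479649  0.44630801]
piv [ 0.6163 -0.008   0.041 ]
knob [ 0.5985 -0.0305  0.062 ]
rp [ 0.6185 -0.0598  0.037 ]
pp [ 0.6209 -0.1458  0.037 ]

0.0125, 0.0109, 0.0306, 0, -0, 0.1114, 0.0136, 0.0095, 0.0306, 0, -0, 0.1114, 0.0146, 0.0079, 0.0306, 0, -0, 0.1114, 0.0154, 0.0062, 0.0306, 0, -0, 0.1114, 0.016, 0.0045, 0.0306, 0, -0, 0.1114, 
0.0164, 0.0027, 0.0306, 0, -0, 0.1114, 0, 0, 0.0195, 0, 0, -0, 0, 0, 0.0195, 0, 0, -0, 0, 0, 0.0195, 0, 0, -0, 0, 0, 0.0195, 0, 0, -0, 
[-1.24316404e+01  1.33429282e+01  8.62382469e+01  1.54303663e-02
  8.04115495e+01 -1.27173507e+01]
```

>>> carry_out --rows '[0.0125, 0.011, 0.0306, 0, 0, 0.111, 0.0135, 0.0095, 0.0306, 0, 0, 0.111, 0.0146, 0.008, 0.0306, 0, 0, 0.111, 0.0154, 0.006, 0.0306, 0, 0, 0.111, 0.016, 0.0045, 0.0306, 0, 0, 0.111]' --claw 0.06 --squeeze 30

```text
clock: 2.7
position: [0.5883, -0.0428, 0.1497]
ee_rot: [[0.527, 0.85, 0.001], [0.85, -0.527, 0.0], [0.001, 0.001, -1.0]]
ft_force: [0.0, 0.3, -0.3]
opening: 0.0451
gripper_force: 0.0
```

>>> carry_out --rows '[0.0164, 0.0027, 0.0306, 0, 0, 0.111, 0, 0, 0, 0, 0, 0, 0, 0, 0, 0, 0, 0, 0, 0, 0, 0, 0, 0, 0, 0, 0, 0, 0, 0]'

```text
clock: 3.2
position: [0.5998, -0.0322, 0.1217]
ee_rot: [[0.615, 0.788, 0.003], [0.788, -0.615, -0.0], [0.002, 0.003, -1.0]]
ft_force: [0.4, 0.4, -0.1]
opening: 0.0454
gripper_force: 0.0
```

```bash
python3 - <<'E'
from h import *
st();p=camera_params('wrist');im=capture('wrist')[:,:,::-1];cv2.imwrite('pics/w2.png',im);json.dump({k:np.array(v).tolist() for k,v in p.items()},open('w2.json','w'))
j=ortho(im,p,.55,.69,-.20,.05,.018)
cv2.imwrite('pics/o2.png',np.hstack([cv2.resize(im[:,120:520],(300,300)),cv2.resize(j,(500,300))[:300]]))
E
```

```text
3.2 [ 0.5998 -0.0322  0.1217] yaw -37.96 tilt [ 0.0033 -0.0003] F [ 0.4  0.4 -0.1] op 0.0454 g 0.0
```

View pics/o2.png

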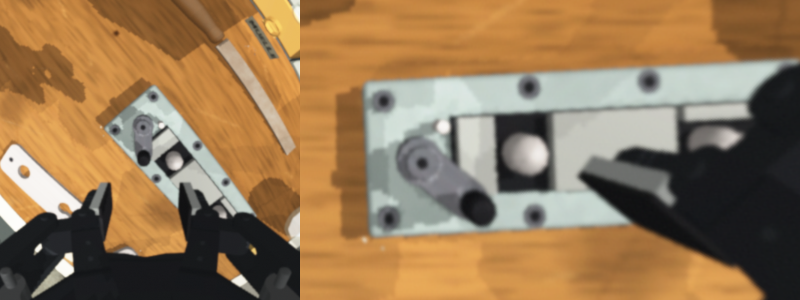

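The knob (raw crop 143,158) lies centred between the open fingers (103 and 187). I'll compute the pivot and knob again from this view.

```bash
python3 - <<'E'
from h import *
p=json.load(open('w2.json'))
def f(c,r,z):
    a=o2w((c,r),.69,.05);return w('wrist',px('wrist',[*a,.018],p),z,p)
b=f(121,152,.041);k=f(181,197,.062);print(b,k,np.linalg.norm((k-b)[:2]),np.degrees(np.arctan2(-(k-b)[0],-(k-b)[1])))
k=(k+np.array([.5985,-.0305,.062]))/2
# alternatives from pivot avg
s=manip.sense();q=np.array(s['position']);R=np.array(s['ee_rot']);print('tool shift to knob',R.T@(np.r_[k[:2],.042]-q))
E
```

```text
[ 0.61671633 -0.00732078  0.041     ] [ 0.60070999 -0.02906665  0.062     ] 0.027001585623844714 36.35543619670073
tool shift to knob [ 0.00175064 -0.00181281  0.07947429]
```

>>> carry_out --rows '[0.0017, -0.0013, 0.025, 0, 0, 0, 0, 0, 0.025, 0, 0, 0, 0, 0, 0.02, 0, 0, 0, 0, 0, 0.009, 0, 0, 0, 0, 0, 0, 0, 0, 0]'

```text
clock: 3.75
position: [0.5987, -0.0299, 0.0402]
ee_rot: [[0.616, 0.788, -0.001], [0.788, -0.616, 0.0], [-0.001, -0.001, -1.0]]
ft_force: [-0.0, 0.9, 0.5]
opening: 0.0451
gripper_force: 0.0
```

>>> carry_out --rows '[0, 0, 0, 0, 0, 0, 0, 0, 0, 0, 0, 0, 0, 0, 0, 0, 0, 0, 0, 0, 0, 0, 0, 0, 0, 0, 0, 0, 0, 0]' --claw -1

```text
clock: 4.25
position: [0.6001, -0.0298, 0.0421]
ee_rot: [[0.615, 0.788, 0.003], [0.788, -0.615, -0.0], [0.001, 0.002, -1.0]]
ft_force: [-0.2, -0.2, 5.7]
opening: 0.0114
gripper_force: 29.7
```

```bash
python3 - <<'E'
from h import *
s=st();q=s['position'];piv=np.array([.6165,-.0077]);d=np.array(q[:2])-piv;print(np.linalg.norm(d),np.degrees(np.arctan2(-d[0],-d[1])))
# arc, 57 deg clockwise in 10 rows
c,sn=np.cos,np.sin
for r in (.028,):
    t=np.radians(5.8);dv=np.array([r*sn(t),r*(1-c(t))]);print('tangential',dv)
R=np.array(s['ee_rot']);t=np.radians(37);print('open dir tool',R.T@np.array([-c(t),sn(t),0]),'to pivot',R.T@np.array([sn(t),c(t),0]))
E
```

```text
4.25 [ 0.6001 -0.0298  0.0421] yaw -37.98 tilt [ 0.0026 -0.0002] F [-0.2 -0.2  5.7] op 0.0114 g 29.7
0.027478568322025332 36.5977739951736
tangential [0.00282958 0.00014334]
open dir tool [-0.01713092 -0.99985088 -0.00217732] to pivot [ 0.99985226 -0.01713394  0.00137295]
```

>>> carry_out --rows '[0.0001, -0.0028, 0, 0, 0, 0.1, 0.0001, -0.0028, 0, 0, 0, 0.1, 0.0002, -0.0028, 0, 0, 0, 0.1, 0.0001, -0.0028, 0, 0, 0, 0.1, 0.0002, -0.0028, 0, 0, 0, 0.1]'

```text
clock: 4.75
position: [0.5913, -0.019, 0.042]
ee_rot: [[0.919, 0.393, 0.002], [0.393, -0.919, -0.001], [0.001, 0.001, -1.0]]
ft_force: [-1.8, -1.2, 6.9]
opening: 0.0116
gripper_force: 29.8
```

>>> carry_out --rows '[0.0001, -0.0028, 0, 0, 0, 0.1, 0.0001, -0.0028, 0, 0, 0, 0.1, 0.0002, -0.0028, 0, 0, 0, 0.1, 0.0001, -0.0028, 0, 0, 0, 0.1, 0.0002, -0.0028, 0, 0, 0, 0.1]'

```text
clock: 5.25
position: [0.5885, -0.0051, 0.042]
ee_rot: [[0.995, -0.096, 0.0], [-0.096, -0.995, -0.0], [0.0, 0.0, -1.0]]
ft_force: [-2.3, -0.3, 8.5]
opening: 0.0118
gripper_force: 29.9
```

>>> carry_out --rows '[0, 0, 0, 0, 0, 0, 0, 0, 0, 0, 0, 0, 0, 0, 0, 0, 0, 0, 0, 0, 0, 0, 0, 0, 0, 0, 0, 0, 0, 0]'

```text
clock: 5.75
position: [0.5885, -0.0047, 0.042]
ee_rot: [[0.996, -0.092, 0.0], [-0.092, -0.996, 0.0], [0.0, -0.001, -1.0]]
ft_force: [-3.1, 0.2, 7.6]
opening: 0.0113
gripper_force: 29.9
```

```bash
python3 - <<'E'
from h import *
s=st();q=s['position'];piv=np.array([.6165,-.0077]);d=np.array(q[:2])-piv;print(np.linalg.norm(d),np.degrees(np.arctan2(-d[0],-d[1])))
E
```

```text
5.75 [ 0.5885 -0.0047  0.042 ] yaw -95.29 tilt [0.0005 0.0005] F [-3.1  0.2  7.6] op 0.0113 g 29.9
0.028143018723117672 96.14348371531163
```

The dog is about 97° open with low forces. I'll release, rise, and look straight down on the jig.

```bash
python3 - <<'E'
from h import *
plan([((.5885,-.0047,.13),-95.3,3),((.60,-.2,.22),-6.6,12)])
E
```

```text
0, -0, -0.0293, -0.0002, -0.0001, 0.0001, 0, -0, -0.0293, -0.0002, -0.0001, 0.0001, -0, -0, -0.0293, -0.0002, -0.0001, 0.0001, 0.0025, 0.0161, -0.0075, 0, -0, -0.129, 0.0004, 0.0163, -0.0075, 0, -0, -0.129, 
-0.0017, 0.0162, -0.0075, 0, -0, -0.129, -0.0038, 0.0159, -0.0075, 0, -0, -0.129, -0.0058, 0.0152, -0.0075, 0, -0, -0.129, -0.0077, 0.0144, -0.0075, 0, -0, -0.129, -0.0095, 0.0132, -0.0075, 0, -0, -0.129, 
-0.0111, 0.0119, -0.0075, 0, -0, -0.129, -0.0126, 0.0104, -0.0075, 0, -0, -0.129, -0.0138, 0.0087, -0.0075, 0, -0, -0.129, -0.0148, 0.0068, -0.0075, 0, -0, -0.129, -0.0156, 0.0049, -0.0075, 0, -0, -0.129,
```

>>> carry_out --rows '[0, 0, 0, 0, 0, 0, 0, 0, 0, 0, 0, 0, 0, 0, -0.025, 0, 0, 0, 0, 0, -0.03, 0, 0, 0, 0, 0, -0.033, 0, 0, 0]' --claw 0.06

```text
clock: 6.25
position: [0.5879, -0.005, 0.1286]
ee_rot: [[0.996, -0.092, -0.002], [-0.092, -0.996, 0.0], [-0.002, 0.0, -1.0]]
ft_force: [0.3, -0.7, -0.8]
opening: 0.0454
gripper_force: 0.0
```

>>> carry_out --rows '[0.0025, 0.0161, -0.0075, 0, 0, -0.129, 0.0004, 0.0163, -0.0075, 0, 0, -0.129, -0.0017, 0.0162, -0.0075, 0, 0, -0.129, -0.0038, 0.0159, -0.0075, 0, 0, -0.129, -0.0058, 0.0152, -0.0075, 0, 0, -0.129]'

```text
clock: 6.75
position: [0.5934, -0.087, 0.1661]
ee_rot: [[0.848, 0.53, -0.001], [0.53, -0.848, 0.0], [-0.0, -0.0, -1.0]]
ft_force: [-0.1, 0.2, -0.0]
opening: 0.0452
gripper_force: 0.0
```

>>> carry_out --rows '[-0.0077, 0.0144, -0.0075, 0, 0, -0.129, -0.0095, 0.0132, -0.0075, 0, 0, -0.129, -0.0111, 0.0119, -0.0075, 0, 0, -0.129, -0.0126, 0.0104, -0.0075, 0, 0, -0.129, -0.0138, 0.0087, -0.0075, 0, 0, -0.129]'

```text
clock: 7.25
position: [0.5983, -0.1684, 0.2035]
ee_rot: [[0.359, 0.933, -0.001], [0.933, -0.359, 0.0], [-0.0, -0.001, -1.0]]
ft_force: [1.0, 1.3, 0.0]
opening: 0.045
gripper_force: 0.0
```

>>> carry_out --rows '[-0.0148, 0.0068, -0.0075, 0, 0, -0.129, -0.0156, 0.0049, -0.0075, 0, 0, -0.129, 0, 0, 0, 0, 0, 0, 0, 0, 0, 0, 0, 0, 0, 0, 0, 0, 0, 0]'

```text
clock: 7.75
position: [0.6, -0.1994, 0.2179]
ee_rot: [[0.116, 0.993, -0.001], [0.993, -0.116, 0.001], [0.001, -0.001, -1.0]]
ft_force: [-1.6, 0.2, -0.1]
opening: 0.0452
gripper_force: 0.0
```

```bash
python3 - <<'E'
from h import *
st();p=camera_params('wrist');im=capture('wrist')[:,:,::-1];cv2.imwrite('pics/w3.png',im);json.dump({k:np.array(v).tolist() for k,v in p.items()},open('w3.json','w'))
print(np.array(p['cam_to_world'])[:3,3])
j=ortho(im,p,.56,.68,-.23,.04,.039,.4)
o=ortho(im,p,.40,.52,-.30,-.12,.008,.4)
v=np.zeros((600,675,3),np.uint8);v[:300,:675]=j[:300,:675];v[300:600,:450]=o[:300,:450]
cv2.imwrite('pics/o3.png',v)
E
```

```text
7.75 [ 0.6    -0.1994  0.2179] yaw -6.66 tilt [-0.0013  0.001 ] F [-1.6  0.2 -0.1] op 0.0452 g 0.0
[ 0.60812666 -0.12907207  0.36081048]
```

View pics/o3.png

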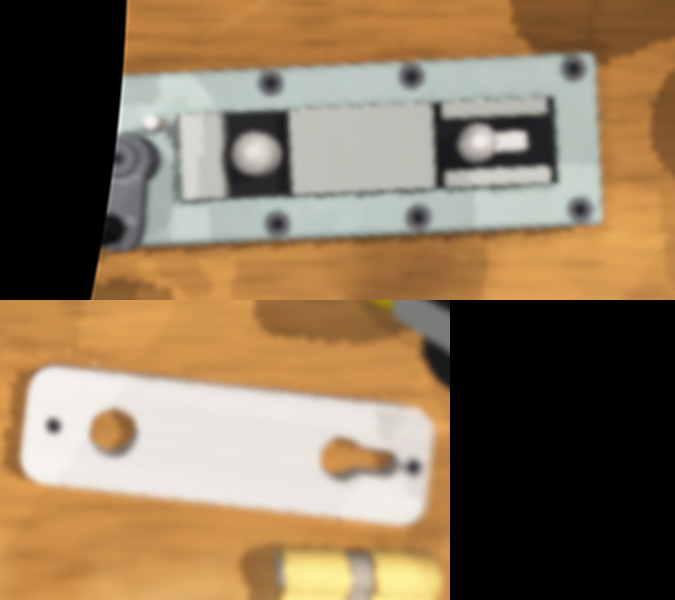

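The jig ortho view shows the round pin blob at (256,153) and the profile pin at (480,142), with the dog aside at (120,190). From the pins, the seat centre is about (0.6215,-0.1062) with yaw about 2.8°. Pin spacing measures 92.6 mm, which fits. Next I'll measure the plate in this view.

```bash
python3 - <<'E'
from h import *
p=json.load(open('w3.json'));im=cv2.imread('pics/w3.png')
o=ortho(im,p,.41,.52,-.31,-.11,.008,.4);h=cv2.cvtColor(o,cv2.COLOR_BGR2HSV)
m=((h[...,1]<50)&(h[...,2]>165)).astype(np.uint8);n,l,s,c=cv2.connectedComponentsWithStats(m);i=1+np.argmax(s[1:,4])
cs,hh=cv2.findContours((l==i).astype(np.uint8),cv2.RETR_CCOMP,cv2.CHAIN_APPROX_NONE)
for cc in cs:
    if cv2.contourArea(cc)>500:
        r=cv2.minAreaRect(cc);print(o2w(r[0],.52,-.11,.4),np.array(r[1])*.4,r[2])
j=ortho(im,p,.56,.68,-.23,.0,.039,.4);h=cv2.cvtColor(j,cv2.COLOR_BGR2HSV)
for a,b in((.6188,-.0624),(.6232,-.152)):
    u,v=int((0-b)/.0004),int((.68-a)/.0004);q=h[v-35:v+35,u-35:u+35]
    m=(q[...,2]>95).astype(np.uint8);n,l,s,c=cv2.connectedComponentsWithStats(m);k=l[35,35];print(s[k],(u-35+s[k,0]+s[k,2]/2)*-.0004,.68-(v-35+s[k,1]+s[k,3]/2)*.0004)
plan([((.4622,-.2058,.06),-6.6,5),((.4622,-.2058,-.001),-6.6,5)])
E
```

```text
[ 0.46226638 -0.21047448] [162.30085449  47.20338745] 6.5348100662231445
[ 0.45346406 -0.26740516] [41.22826843 17.48939972] 17.4027042388916
[ 0.468 -0.165] [19.67739868 18.78296967] 26.56505012512207
[  12   13   50   44 1700] -0.06280000000000001 0.6188
[  13   16   57   39 1618] -0.15460000000000002 0.623

-0.0045, -0.0272, 0.0316, -0.0003, -0.0001, -0.0001, -0.0045, -0.0272, 0.0316, -0.0003, -0.0001, -0.0001, -0.0045, -0.0272, 0.0316, -0.0003, -0.0001, -0.0001, -0.0045, -0.0272, 0.0316, -0.0003, -0.0001, -0.0001, -0.0045, -0.0272, 0.0316, -0.0003, -0.0001, -0.0001, 
-0, -0, 0.0122, 0, -0, 0, -0, -0, 0.0122, 0, -0, 0, -0, -0, 0.0122, 0, -0, 0, -0, -0, 0.0122, 0, -0, 0, -0, -0, 0.0122, 0, -0, 0,
```

>>> carry_out --rows '[-0.0045, -0.0272, 0.0316, 0, 0, 0, -0.0045, -0.0272, 0.0316, 0, 0, 0, -0.0045, -0.0272, 0.0316, 0, 0, 0, -0.0045, -0.0272, 0.0316, 0, 0, 0, -0.0045, -0.0272, 0.0316, 0, 0, 0]' --claw 0.34

```text
clock: 8.3
position: [0.4614, -0.2062, 0.0597]
ee_rot: [[0.115, 0.993, 0.0], [0.993, -0.115, 0.0], [0.0, 0.0, -1.0]]
ft_force: [0.1, -0.2, -0.0]
opening: 0.0574
gripper_force: 0.0
```

>>> carry_out --rows '[0, 0, 0.02, 0, 0, 0, 0, 0, 0.02, 0, 0, 0, 0, 0, 0.013, 0, 0, 0, 0, 0, 0.004, 0, 0, 0, 0, 0, 0, 0, 0, 0]'

```text
clock: 8.8
position: [0.4625, -0.2065, 0.0033]
ee_rot: [[0.115, 0.993, -0.001], [0.993, -0.115, 0.001], [0.001, -0.001, -1.0]]
ft_force: [0.6, -0.3, -0.4]
opening: 0.0574
gripper_force: 0.0
```

```bash
python3 - <<'E'
from h import *
st()
E
```

```text
8.8 [ 0.4625 -0.2065  0.0033] yaw -6.58 tilt [-0.0011  0.0007] F [ 0.6 -0.3 -0.4] op 0.0574 g 0.0
```

>>> carry_out --rows '[0, 0, 0.002, 0, 0, 0, 0, 0, 0.002, 0, 0, 0, 0, 0, 0.0005, 0, 0, 0, 0, 0, 0, 0, 0, 0, 0, 0, 0, 0, 0, 0]'

```text
clock: 9.3
position: [0.4628, -0.2071, -0.0006]
ee_rot: [[0.115, 0.993, 0.0], [0.993, -0.115, -0.0], [-0.0, 0.0, -1.0]]
ft_force: [-0.8, -0.3, -0.4]
opening: 0.0573
gripper_force: 0.0
```

>>> carry_out --rows '[0, 0, 0, 0, 0, 0, 0, 0, 0, 0, 0, 0, 0, 0, 0, 0, 0, 0, 0, 0, 0, 0, 0, 0, 0, 0, 0, 0, 0, 0]' --claw -1 --squeeze 80

```text
clock: 9.8
position: [0.4629, -0.2071, -0.0001]
ee_rot: [[0.115, 0.993, 0.001], [0.993, -0.115, -0.0], [-0.0, 0.001, -1.0]]
ft_force: [-0.2, 0.0, 5.7]
opening: 0.0412
gripper_force: 80.5
```

The plate is gripped. I'll lift it and hover over the pins.

```bash
python3 - <<'E'
from h import *
plan([((.4629,-.2071,.1),-6.6,5),((.6213,-.1028,.1),2.8,7),((.6213,-.1028,.06),2.8,3)])
E
```

```text
0, 0, -0.02, 0.0001, 0, 0, 0, 0, -0.02, 0.0001, 0, 0, 0, 0, -0.02, 0.0001, 0, 0, 0, 0, -0.02, 0.0001, 0, 0, 0, 0, -0.02, 0.0001, 0, 0, 
0.0174, 0.0208, -0, -0, -0, -0.0234, 0.0169, 0.0212, -0, -0, -0, -0.0234, 0.0164, 0.0216, -0, -0, -0, -0.0234, 0.0159, 0.0219, -0, -0, -0, -0.0234, 0.0154, 0.0223, -0, -0, -0, -0.0234, 
0.0149, 0.0227, -0, -0, -0, -0.0234, 0.0143, 0.023, -0, -0, -0, -0.0234, -0, -0, 0.0133, 0, 0, -0, -0, -0, 0.0133, 0, 0, -0, -0, -0, 0.0133, 0, 0, -0,
```

>>> carry_out --rows '[0, 0, -0.01, 0, 0, 0, 0, 0, -0.02, 0, 0, 0, 0, 0, -0.025, 0, 0, 0, 0, 0, -0.025, 0, 0, 0, 0, 0, -0.02, 0, 0, 0]'

```text
clock: 10.3
position: [0.4625, -0.207, 0.1006]
ee_rot: [[0.115, 0.993, 0.0], [0.993, -0.115, -0.0], [-0.0, 0.0, -1.0]]
ft_force: [0.7, -0.1, -2.8]
opening: 0.0416
gripper_force: 82.1
```

>>> carry_out --rows '[0.0174, 0.0208, 0, 0, 0, -0.0234, 0.0169, 0.0212, 0, 0, 0, -0.0234, 0.0164, 0.0216, 0, 0, 0, -0.0234, 0.0159, 0.0219, 0, 0, 0, -0.0234, 0.0154, 0.0223, 0, 0, 0, -0.0234]'

```text
clock: 10.8
position: [0.576, -0.1317, 0.0991]
ee_rot: [[-0.003, 1.0, -0.001], [1.0, 0.003, 0.0], [0.0, -0.001, -1.0]]
ft_force: [-0.4, -1.1, -3.1]
opening: 0.0412
gripper_force: 82.0
```

>>> carry_out --rows '[0.0149, 0.0227, 0, 0, 0, -0.0234, 0.0143, 0.023, 0, 0, 0, -0.0234, 0, 0, 0.0133, 0, 0, 0, 0, 0, 0.0133, 0, 0, 0, 0, 0, 0.0133, 0, 0, 0]'

```text
clock: 11.3
position: [0.6195, -0.1029, 0.0576]
ee_rot: [[-0.048, 0.999, -0.003], [0.999, 0.048, 0.0], [0.001, -0.003, -1.0]]
ft_force: [0.3, 0.7, -3.2]
opening: 0.0411
gripper_force: 82.1
```

>>> carry_out --rows '[0, 0, 0, 0, 0, 0, 0, 0, 0, 0, 0, 0, 0, 0, 0, 0, 0, 0, 0, 0, 0, 0, 0, 0, 0, 0, 0, 0, 0, 0]'

```text
clock: 11.8
position: [0.6214, -0.1029, 0.0599]
ee_rot: [[-0.049, 0.999, 0.001], [0.999, 0.049, -0.0], [-0.0, 0.001, -1.0]]
ft_force: [0.3, -0.4, -3.6]
opening: 0.0413
gripper_force: 82.0
```

```bash
python3 - <<'E'
from h import *
s=st();p=camera_params('wrist');im=capture('wrist')[:,:,::-1];cv2.imwrite('pics/w4.png',im);json.dump({k:np.array(v).tolist() for k,v in p.items()},open('w4.json','w'))
z=s['position'][2]+.008
j=ortho(im,p,.56,.68,-.21,.04,z,.4);
cv2.imwrite('pics/o4.png',np.vstack([j,cv2.resize(im[50:400,80:560],(625,300))]))
print(z,np.array(p['cam_to_world'])[:3,3])
E
```

```text
11.8 [ 0.6214 -0.1029  0.0599] yaw 2.79 tilt [ 0.0012 -0.0001] F [ 0.3 -0.4 -3.6] op 0.0413 g 82.0
0.0679360689683915 [ 0.61741061 -0.03200755  0.20276498]
```

View pics/o4.png

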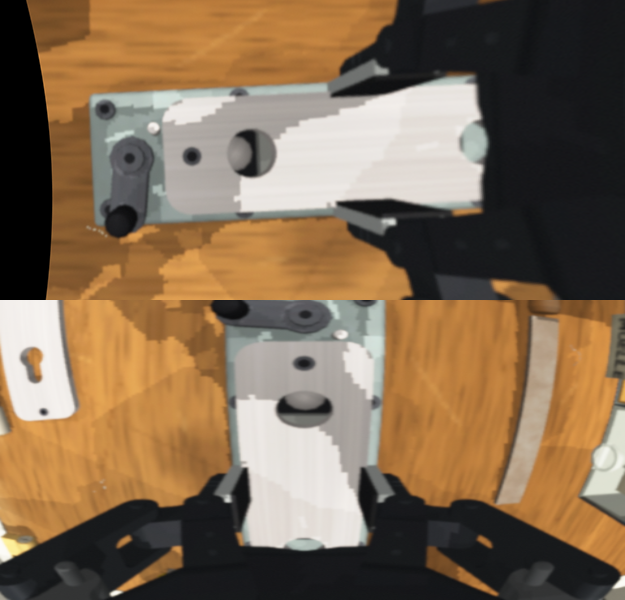

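The hole at (251,153) maps to (0.6188,-0.0604). The pin seen through it maps to about (0.619,-0.061), so they are aligned. I'll descend in steps.

>>> carry_out --rows '[0, 0, 0.008, 0, 0, 0, 0, 0, 0.008, 0, 0, 0, 0, 0, 0.004, 0, 0, 0, 0, 0, 0.002, 0, 0, 0, 0, 0, 0, 0, 0, 0]'

```text
clock: 12.35
position: [0.6209, -0.1027, 0.0366]
ee_rot: [[-0.049, 0.999, -0.001], [0.999, 0.049, 0.0], [0.0, -0.001, -1.0]]
ft_force: [0.1, -0.1, -3.3]
opening: 0.0412
gripper_force: 82.1
```

>>> carry_out --rows '[0, 0, 0.001, 0, 0, 0, 0, 0, 0.001, 0, 0, 0, 0, 0, 0.001, 0, 0, 0, 0, 0, 0.001, 0, 0, 0, 0, 0, 0.001, 0, 0, 0]'

```text
clock: 12.85
position: [0.6212, -0.1027, 0.0323]
ee_rot: [[-0.049, 0.999, 0.0], [0.999, 0.049, 0.0], [0.0, 0.0, -1.0]]
ft_force: [-0.4, -0.8, -4.2]
opening: 0.0412
gripper_force: 82.1
```

>>> carry_out --rows '[0, 0, 0.001, 0, 0, 0, 0, 0, 0.001, 0, 0, 0, 0, 0, 0.001, 0, 0, 0, 0, 0, 0.001, 0, 0, 0, 0, 0, 0.001, 0, 0, 0]'

```text
clock: 13.35
position: [0.6212, -0.1027, 0.0272]
ee_rot: [[-0.049, 0.999, 0.0], [0.999, 0.049, 0.0], [0.0, 0.0, -1.0]]
ft_force: [0.2, 0.0, -2.8]
opening: 0.0409
gripper_force: 82.1
```

>>> carry_out --rows '[0, 0, 0.001, 0, 0, 0, 0, 0, 0.001, 0, 0, 0, 0, 0, 0.001, 0, 0, 0, 0, 0, 0.001, 0, 0, 0, 0, 0, 0, 0, 0, 0]'

```text
clock: 13.85
position: [0.6212, -0.1027, 0.0244]
ee_rot: [[-0.049, 0.999, 0.001], [0.999, 0.049, 0.0], [0.0, 0.001, -1.0]]
ft_force: [-2.4, 0.6, 5.4]
opening: 0.0409
gripper_force: 83.0
```

>>> carry_out --rows '[0, 0, 0.001, 0, 0, 0, 0, 0, 0.001, 0, 0, 0, 0, 0, 0.001, 0, 0, 0, 0, 0, 0.001, 0, 0, 0, 0, 0, 0, 0, 0, 0]'

```text
clock: 14.35
position: [0.6212, -0.1027, 0.0202]
ee_rot: [[-0.049, 0.999, 0.001], [0.999, 0.049, 0.0], [-0.0, 0.001, -1.0]]
ft_force: [-2.1, -0.2, 5.1]
opening: 0.0412
gripper_force: 83.0
```

>>> carry_out --rows '[0, 0, 0.001, 0, 0, 0, 0, 0, 0.001, 0, 0, 0, 0, 0, 0.001, 0, 0, 0, 0, 0, 0.001, 0, 0, 0, 0, 0, 0, 0, 0, 0]'

```text
clock: 14.85
position: [0.6212, -0.1027, 0.0179]
ee_rot: [[-0.049, 0.999, 0.001], [0.999, 0.049, -0.0], [-0.0, 0.001, -1.0]]
ft_force: [-5.0, 0.5, 15.2]
opening: 0.0411
gripper_force: 84.2
```

>>> carry_out --rows '[0, 0, 0.0007, 0, 0, 0, 0, 0, 0.0007, 0, 0, 0, 0, 0, 0, 0, 0, 0, 0, 0, -0.0015, 0, 0, 0, 0, 0, -0.001, 0, 0, 0]'

```text
clock: 15.35
position: [0.6212, -0.1027, 0.018]
ee_rot: [[-0.049, 0.999, 0.001], [0.999, 0.049, -0.0], [-0.0, 0.001, -1.0]]
ft_force: [-2.0, 0.8, 2.8]
opening: 0.041
gripper_force: 82.9
```

>>> carry_out --rows '[0, 0, 0, 0, 0, 0, 0, 0, 0, 0, 0, 0, 0, 0, 0, 0, 0, 0, 0, 0, 0, 0, 0, 0, 0, 0, 0, 0, 0, 0]' --claw 0.3

```text
clock: 15.85
position: [0.6212, -0.1027, 0.0162]
ee_rot: [[-0.049, 0.999, -0.0], [0.999, 0.049, 0.0], [0.0, -0.0, -1.0]]
ft_force: [0.3, 0.0, -0.7]
opening: 0.0558
gripper_force: 0.0
```

>>> carry_out --rows '[0, 0, -0.015, 0, 0, 0, 0, 0, -0.025, 0, 0, 0, 0, 0, -0.03, 0, 0, 0, 0, 0, -0.03, 0, 0, 0, 0, 0, 0, 0, 0, 0]'

```text
clock: 16.35
position: [0.6241, -0.1033, 0.121]
ee_rot: [[-0.049, 0.999, 0.009], [0.999, 0.049, -0.002], [-0.002, 0.009, -1.0]]
ft_force: [0.9, -0.3, 0.6]
opening: 0.0553
gripper_force: 0.0
```

```bash
python3 - <<'E'
from h import *
s=st();p=camera_params('wrist');im=capture('wrist')[:,:,::-1];cv2.imwrite('pics/w5.png',im);json.dump({k:np.array(v).tolist() for k,v in p.items()},open('w5.json','w'))
j=ortho(im,p,.56,.68,-.21,.04,.026,.4)
sd=capture('side')[:,:,::-1][190:280,320:380]
cv2.imwrite('pics/o5.png',np.vstack([j,np.hstack([cv2.resize(im[50:400,80:560],(425,300)),cv2.resize(sd,(200,300),interpolation=cv2.INTER_CUBIC)])]))
E
```

```text
16.35 [ 0.6241 -0.1033  0.121 ] yaw 2.79 tilt [ 0.0092 -0.0016] F [ 0.9 -0.3  0.6] op 0.0553 g 0.0
```

View pics/o5.png

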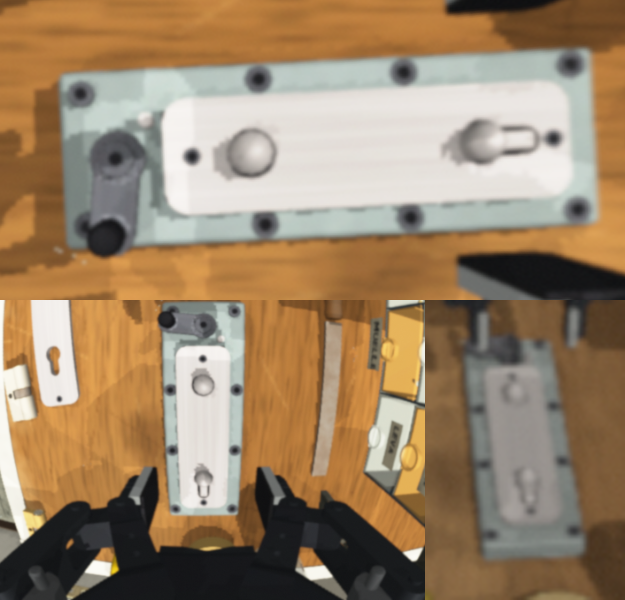

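The plate sits flush with both pins through it; the round pin is at (251,153) and the profile pin at (485,140). The dog is open, with its knob at (105,238). TCP height at the stop was +18 mm against the bench grasp, which matches the seat. Next is closing the dog.

```bash
python3 - <<'E'
from h import *
plan([((.5885,-.0047,.121),-95.3,13)])
E
```

```text
0.0077, -0.0022, -0.0003, 0.0001, -0.0001, 0.1317, 0.0073, -0.0031, -0.0003, 0.0001, -0.0001, 0.1317, 0.0068, -0.0041, -0.0003, 0.0001, -0.0001, 0.1317, 0.0062, -0.0049, -0.0003, 0.0001, -0.0001, 0.1317, 0.0055, -0.0057, -0.0003, 0.0001, -0.0001, 0.1317, 
0.0047, -0.0064, -0.0003, 0.0001, -0.0001, 0.1317, 0.0039, -0.007, -0.0003, 0.0001, -0.0001, 0.1317, 0.0029, -0.0074, -0.0003, 0.0001, -0.0001, 0.1317, 0.0019, -0.0077, -0.0003, 0.0001, -0.0001, 0.1317, 0.0009, -0.0079, -0.0003, 0.0001, -0.0001, 0.1317, 
-0.0002, -0.008, -0.0003, 0.0001, -0.0001, 0.1317, -0.0012, -0.0079, -0.0003, 0.0001, -0.0001, 0.1317, -0.0022, -0.0076, -0.0003, 0.0001, -0.0001, 0.1317,
```

>>> carry_out --rows '[0.0077, -0.0022, 0, 0, 0, 0.1317, 0.0073, -0.0031, 0, 0, 0, 0.1317, 0.0068, -0.0041, 0, 0, 0, 0.1317, 0.0062, -0.0049, 0, 0, 0, 0.1317, 0.0055, -0.0057, 0, 0, 0, 0.1317]' --claw 0.06 --squeeze 30

```text
clock: 16.95
position: [0.6073, -0.0647, 0.1144]
ee_rot: [[0.577, 0.817, -0.004], [0.817, -0.577, 0.001], [-0.002, -0.003, -1.0]]
ft_force: [-0.9, 0.4, -0.1]
opening: 0.0456
gripper_force: 0.0
```

>>> carry_out --rows '[0.0047, -0.0064, 0, 0, 0, 0.1317, 0.0039, -0.007, 0, 0, 0, 0.1317, 0.0029, -0.0074, 0, 0, 0, 0.1317, 0.0019, -0.0077, 0, 0, 0, 0.1317, 0.0009, -0.0079, 0, 0, 0, 0.1317]'

```text
clock: 17.45
position: [0.5946, -0.027, 0.1145]
ee_rot: [[0.956, 0.293, -0.004], [0.293, -0.956, 0.0], [-0.003, -0.001, -1.0]]
ft_force: [0.6, 0.6, -0.4]
opening: 0.0454
gripper_force: 0.0
```

>>> carry_out --rows '[-0.0002, -0.008, 0, 0, 0, 0.1317, -0.0012, -0.0079, 0, 0, 0, 0.1317, -0.0022, -0.0076, 0, 0, 0, 0.1317, 0, 0, 0, 0, 0, 0, 0, 0, 0, 0, 0, 0]'

```text
clock: 17.95
position: [0.5877, -0.0048, 0.1153]
ee_rot: [[0.996, -0.089, -0.002], [-0.089, -0.996, -0.0], [-0.002, 0.0, -1.0]]
ft_force: [-0.5, -0.6, -0.6]
opening: 0.0454
gripper_force: 0.0
```

```bash
python3 - <<'E'
from h import *
s=st();R=np.array(s['ee_rot']);print(R.T@(np.array([.5885,-.0047,.042])-s['position']))
E
```

```text
17.95 [ 0.5877 -0.0048  0.1153] yaw -95.12 tilt [-0.0021 -0.0001] F [-0.5 -0.6 -0.6] op 0.0454 g 0.0
[ 0.00096898 -0.00016869  0.07326227]
```

>>> carry_out --rows '[0.001, 0, 0.02, 0, 0, 0, 0, 0, 0.025, 0, 0, 0, 0, 0, 0.018, 0, 0, 0, 0, 0, 0.01, 0, 0, 0, 0, 0, 0, 0, 0, 0]'

```text
clock: 18.45
position: [0.5883, -0.0051, 0.0418]
ee_rot: [[0.996, -0.092, -0.003], [-0.092, -0.996, 0.0], [-0.003, 0.0, -1.0]]
ft_force: [0.4, 0.4, -0.4]
opening: 0.0455
gripper_force: 0.0
```

>>> carry_out --rows '[0, 0, 0, 0, 0, 0, 0, 0, 0, 0, 0, 0, 0, 0, 0, 0, 0, 0, 0, 0, 0, 0, 0, 0, 0, 0, 0, 0, 0, 0]' --claw -1

```text
clock: 18.95
position: [0.5901, -0.0048, 0.0445]
ee_rot: [[0.996, -0.092, 0.002], [-0.092, -0.996, -0.0], [0.002, -0.0, -1.0]]
ft_force: [0.5, -0.2, 4.5]
opening: 0.0113
gripper_force: 29.8
```

>>> carry_out --rows '[0.0001, 0.0028, 0, 0, 0, -0.1, 0.0002, 0.0028, 0, 0, 0, -0.1, 0.0001, 0.0028, 0, 0, 0, -0.1, 0.0002, 0.0028, 0, 0, 0, -0.1, 0.0001, 0.0028, 0, 0, 0, -0.1]'

```text
clock: 19.45
position: [0.5924, -0.018, 0.0444]
ee_rot: [[0.917, 0.4, 0.003], [0.4, -0.917, 0.001], [0.003, 0.0, -1.0]]
ft_force: [0.1, 2.9, 5.5]
opening: 0.0111
gripper_force: 29.8
```

>>> carry_out --rows '[0.0001, 0.0028, 0, 0, 0, -0.1, 0.0002, 0.0028, 0, 0, 0, -0.1, 0.0001, 0.0028, 0, 0, 0, -0.1, 0.0002, 0.0028, 0, 0, 0, -0.1, 0.0001, 0.0028, 0, 0, 0, -0.1]'

```text
clock: 19.95
position: [0.6009, -0.0285, 0.0444]
ee_rot: [[0.613, 0.79, 0.002], [0.79, -0.613, 0.002], [0.003, 0.001, -1.0]]
ft_force: [1.3, 4.4, 5.4]
opening: 0.0113
gripper_force: 29.8
```

>>> carry_out --rows '[0.0001, 0.0028, 0, 0, 0, -0.1, 0.0002, 0.0028, 0, 0, 0, -0.1, 0.0001, 0.0028, 0, 0, 0, -0.1, 0.0002, 0.0028, 0, 0, 0, -0.1, 0.0001, 0.0028, 0, 0, 0, -0.1]'

```text
clock: 20.45
position: [0.6132, -0.0337, 0.0444]
ee_rot: [[0.16, 0.987, 0.001], [0.987, -0.16, 0.002], [0.003, 0.001, -1.0]]
ft_force: [-1.4, 5.2, 5.9]
opening: 0.0112
gripper_force: 29.9
```

```bash
python3 - <<'E'
from h import *
s=st();q=s['position'];piv=np.array([.6165,-.0077]);d=np.array(q[:2])-piv;print(np.linalg.norm(d),np.degrees(np.arctan2(-d[0],-d[1])))
E
```

```text
20.45 [ 0.6132 -0.0337  0.0444] yaw -9.18 tilt [0.0014 0.0024] F [-1.4  5.2  5.9] op 0.0112 g 29.9
0.026193613500304903 7.261198547943099
```

>>> carry_out --rows '[-0.0006, 0.0025, 0, 0, 0, -0.1, -0.0006, 0.0025, 0, 0, 0, -0.1, 0, 0.001, 0, 0, 0, 0, 0, 0, 0, 0, 0, 0, 0, 0, 0, 0, 0, 0]'

```text
clock: 20.95
position: [0.6186, -0.034, 0.0444]
ee_rot: [[-0.035, 0.999, 0.001], [0.999, 0.035, 0.004], [0.004, 0.001, -1.0]]
ft_force: [-1.5, 8.6, 6.0]
opening: 0.0112
gripper_force: 29.9
```

```bash
python3 - <<'E'
from h import *
s=st();q=s['position'];piv=np.array([.6165,-.0077]);d=np.array(q[:2])-piv;print(np.linalg.norm(d),np.degrees(np.arctan2(-d[0],-d[1])))
E
```

```text
20.95 [ 0.6186 -0.034   0.0444] yaw 2.03 tilt [0.0006 0.0045] F [-1.5  8.6  6. ] op 0.0112 g 29.9
0.0263608804514683 -4.543048264207864
```

>>> carry_out --rows '[0, 0.0007, 0, 0, 0, 0, 0, 0.0007, 0, 0, 0, 0, 0, 0.0006, 0, 0, 0, 0, 0, 0, 0, 0, 0, 0, 0, 0, 0, 0, 0, 0]'

```text
clock: 21.45
position: [0.6187, -0.034, 0.0443]
ee_rot: [[-0.035, 0.999, -0.004], [0.999, 0.035, 0.004], [0.005, -0.003, -1.0]]
ft_force: [-4.9, 8.0, 9.9]
opening: 0.0115
gripper_force: 30.3
```

>>> carry_out --rows '[0, 0.0008, 0, 0, 0, 0, 0, 0.0008, 0, 0, 0, 0, 0, 0.0008, 0, 0, 0, 0, 0, 0, 0, 0, 0, 0, 0, 0, 0, 0, 0, 0]'

```text
clock: 21.95
position: [0.6188, -0.034, 0.0442]
ee_rot: [[-0.036, 0.999, -0.009], [0.999, 0.036, 0.004], [0.005, -0.009, -1.0]]
ft_force: [-10.9, 8.5, 13.4]
opening: 0.0113
gripper_force: 30.7
```

At the stop: x no longer moves while the force grows. I'll relax, release, rise and look.

>>> carry_out --rows '[0, -0.0015, 0, 0, 0, 0, 0, -0.001, 0, 0, 0, 0, 0, 0, 0, 0, 0, 0, 0, 0, 0, 0, 0, 0, 0, 0, 0, 0, 0, 0]'

```text
clock: 22.45
position: [0.6187, -0.034, 0.0443]
ee_rot: [[-0.035, 0.999, -0.003], [0.999, 0.035, 0.004], [0.005, -0.003, -1.0]]
ft_force: [-4.4, 8.4, 9.0]
opening: 0.0112
gripper_force: 30.3
```

>>> carry_out --rows '[0, 0, 0, 0, 0, 0, 0, 0, 0, 0, 0, 0, 0, 0, 0, 0, 0, 0, 0, 0, 0, 0, 0, 0, 0, 0, 0, 0, 0, 0]' --claw 0.0

```text
clock: 22.95
position: [0.6204, -0.0369, 0.0432]
ee_rot: [[-0.036, 0.999, -0.0], [0.999, 0.036, 0.0], [0.0, -0.0, -1.0]]
ft_force: [-0.6, -0.4, 0.2]
opening: 0.0423
gripper_force: 0.0
```

>>> carry_out --rows '[0, 0, -0.02, 0, 0, 0, 0, 0, -0.035, 0, 0, 0, 0, 0, -0.04, 0, 0, 0, -0.02, 0, -0.04, 0, 0, 0, -0.03, 0, -0.03, 0, 0, 0]'

```text
clock: 23.45
position: [0.6228, -0.0861, 0.2113]
ee_rot: [[-0.039, 0.999, 0.003], [0.999, 0.039, 0.0], [-0.0, 0.003, -1.0]]
ft_force: [-0.1, -0.1, 0.3]
opening: 0.0431
gripper_force: 0.0
```

>>> carry_out --rows '[-0.03, 0, 0, 0, 0, 0, -0.02, 0, 0, 0, 0, 0, 0, 0, 0, 0, 0, 0, 0, 0, 0, 0, 0, 0, 0, 0, 0, 0, 0, 0]'

```text
clock: 23.95
position: [0.6239, -0.1358, 0.2081]
ee_rot: [[-0.037, 0.999, -0.001], [0.999, 0.037, 0.001], [0.001, -0.001, -1.0]]
ft_force: [-0.8, 0.4, -0.1]
opening: 0.0426
gripper_force: 0.0
```

```bash
python3 - <<'E'
from h import *
s=st();p=camera_params('wrist');im=capture('wrist')[:,:,::-1];cv2.imwrite('pics/w6.png',im)
j=ortho(im,p,.56,.68,-.21,.04,.036,.4)
cv2.imwrite('pics/o6.png',np.vstack([j,cv2.resize(im[0:400,80:560],(625,300))]))
E
```

```text
23.95 [ 0.6239 -0.1358  0.2081] yaw 2.14 tilt [-0.0007  0.0007] F [-0.8  0.4 -0.1] op 0.0426 g 0.0
```

View pics/o6.png

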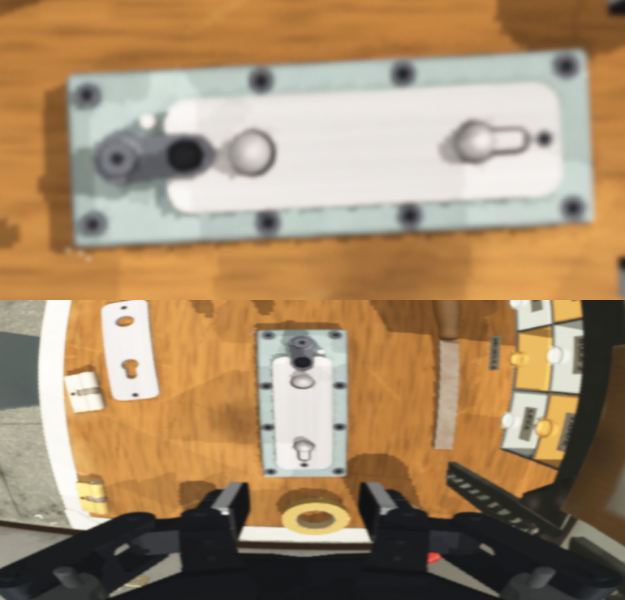

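The dog points along the jig over the plate's end, from its pivot (117,158) to its knob (185,155), against the stop pin. The plate is flush and the bystanders have not moved. I'm handing the job in.

```bash
python3 -c "
from cell import manip
print(manip.close_job())"
```

```text
the job is handed in; nothing more can be done
None
```

The job is handed in: the long backplate sits flush on the jig with both pins through its holes, the dog is swung fully back over its end against the stop, the last picture showed no bystander in view disturbed (tape measure and bottle out of frame), and the clock stood at 24 s of 72 s.

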